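# Shut the tagged air valve in the bench service box

## Robot

A 6-joint arm with a two-finger parallel gripper is mounted at the origin on the work surface. World frame = base frame: x ahead of the robot, y to its left, z up, the work surface at z = 0. Lengths are in m, angles in rad, forces in N, time in s.
With the tool pointing down it reaches from about 0.275 to 0.875 m from the base axis. Payload 12.5 kg.
Tool frame: the origin (TCP) lies on the centre line of the jaws, within the pads' length; the fingertips stand r.finger_overhang ahead of it and the grasp point (between the pads) lies 3 mm ahead of it (r.finger_overhang is the distance from the TCP to the fingertips, in m); z points along the fingers, y is the direction in which the jaws open and shut (so a half turn about z gives the same grasp; the last joint's range is limited). The gripper opens to 85 mm and grips with 20 to 120 N. Pads are 22 mm wide; open, the fingers measure 114 mm over their backs; the gripper's body (76 mm by 85 mm) begins 54 mm behind the grasp point. The pads swing forward as they close: fully open they stand 13 mm farther back than shut.
Start: joints at [1.217, 0.351, 1.652, -0, 1.139, -0.085], TCP at [0.146, 0.53, 0.226] pointing down, gripper open.
Joint ranges: [-2.75, 2.75], [-0.79, 2.1], [0.01, 2.65], [-1.57, 4.71], [0.07, 3.14], [-2.87, 2.87]. Speed limits (rad/s): [2.22, 2.22, 2.79, 3.14, 3.14, 3.14].

## Interface

Orientations are given as a unit quaternion [x, y, z, w].
In Python, from cell import r, optics gives the robot as it stands. The module is installed in compiled form; this text tells all that it offers. Calls block until the motion is done:
- r.move_to(position, orientation): joint-space move of the TCP to a pose.
- r.move_linear(position, rot=None, vel=0.15): straight line of the TCP; rot=None keeps the orientation; vel is the mean speed in m/s.
- r.set_joints(angles): joint-space move.
- r.set_gripper(opening, squeeze=None): opening from 0.0 (shut) to 1.0 (fully open); squeeze is the grip in N (None keeps the last); returns when the fingers have stopped.
- r.sleep(seconds).
- r.inverse_kinematics(position, orientation): joint angles nearest the present ones, or None.
- optics.get_image(name): name is "side" or "top" or "wrist"; returns a dict with "pixels" (400x640x3 uint8, red, green, blue), "depth" (400x640 float32, m along the optical axis (not along the pixel's ray), 0 where there is no reading), "fx", "fy", "cx", "cy" (pixels), "camera_from_world" (4x4, takes a point from world to camera coordinates); the wrist camera has in their place "mount" (4x4, takes a point from camera to tool coordinates, whose origin is the TCP and whose axes are the flange's). Camera axes: x right, y down, z forward; pixel columns grow to the right and rows downward; lengths in m; the calibration is good to about 2 mm. A picture is of the moment at which its call begins: read the wrist's pose just before it.
A pose or a line that the arm cannot do raises r.PlanningError and nothing moves.
- r.hand_in(): hands the job in, once; it reports no verdict.
Readings, each from a call of its own:
- r.current_t(): time.
- r.current_q(): joint angles.
- r.current_qvel(): joint speeds.
- r.current_effort(): joint torques, N m.
- r.current_tool_pos(): TCP position.
- r.current_ee_rot(): TCP orientation.
- r.current_contact_force(): force on the tool from outside, world axes, zero at the start.
- r.current_torque(): the same for the moment, N m.
- r.current_opening(): opening from 0.0 (shut) to 1.0 (fully open).
Only numpy, scipy, OpenCV 4.12 (cv2) and the standard library are available. Lean on these libraries where they do the work, as an engineer would, in place of code of your own. Each camera call takes 0.05 s, during which the arm holds its last target. There are 200 camera calls.

## Task

The pillar drill's air line is to be isolated for servicing. By pushing gently with the fingertips, slide the loose aluminium cover of the air box away from the robot, along its rails, until the valve opening is clear, then push the handle that carries the round tag disc clockwise through its quarter turn until the valve is fully shut. Grip and lift nothing, keep the cover lying flat on its rails, and leave the other two valves and everything else on the bench as they are.

Things in the scene. Friction and masses are not known exactly. Their poses are not given: they have to be found in the camera images.
- air_box: Fixed grey-beige sheet-steel box, x -181 to +196 mm, 338 mm along y. Origin: at bench height under the front edge of its fixed rear deck; x points from the robot's side to the far side, y left, z up. Valve opening: x -175 to 0, y -150 to +150. Cover rails 98 mm high; curbs beside them at y = -163 and +163, 106 mm high. Far wall's inner face, x = +190, is the cover's end stop.
- cover: Loose aluminium cover plate, 186 (x) by 320 (y) by 4 mm, about 0.65 kg, lying on the box's rails; upturned lip on its near edge. Origin: centre of its underside, axes as the box's. Shut: at x = -81 mm of the box (starts up to 15 mm open); at the end stop: +97 mm; the opening counts as clear beyond +75 mm. Slides with friction only, stays where left.
- cover_lip (a point): Middle of the top edge of the cover's upturned lip, which runs 110 mm along y, is 4 mm thick (this point is mid-thickness, 91 mm towards the robot from the cover's origin) and rises 27 mm above the plate's top face. Push its near face. Top face of the plate: 102 mm above the bench.
- tagged_valve: The marked one of three like brass ball valves in the opening, in a row along the box's y at -95, -10 and +75 mm, stems at the box's x = -65 mm; which place it takes varies. Its handle has a plain round steel disc, 42 mm across, under the nut, centred on the stem; the other two have none. Origin: on the stem axis at bench height; axes as the box's.
- tagged_valve_stem (a point): On the tagged valve's stem axis (vertical, the axis of the handle), at the height of the middle of the handle's grip, 83.5 mm above the bench. The nut's top is at 93.5 mm, disc at 88 to 90 mm.
- tagged_valve_tip (a point): Point on the centreline of the tagged handle's grip, 60 mm from the stem axis, 83.5 mm above the bench. The black grip reaches from 18 to 64 mm from the stem axis, 16 mm wide and 11 mm high (78 to 89 mm above the bench). The valve body and pipe below it are not above 72 mm within the grip's sweep.
- tagged_valve_handle (a joint): Angle of the tagged handle in rad: 0 open (handle points to the box's -x, towards the robot, in line with its pipe), growing clockwise seen from above to 1.571 shut, at its stop (handle points to the box's +y, across the pipe). Starts between 0 and 0.35. It turns with a friction of about 0.2 N m and stays where it is left.
- plain_valve_1_tip (a point): The same point of the first plain handle (no disc), which starts within 0.12 rad of open. Leave it.
- plain_valve_2_tip (a point): The same point of the second plain handle (no disc), which starts within 0.12 rad of open. Leave it.
- oil_bottle: Standing grey plastic oil bottle, 60 mm across, 140 mm high, loose, to the right of the box. Origin: centre of its underside.
- drill_chuck: Steel drill chuck standing on its end, 45 mm across, 68 mm high (jaws up), loose, to the right of the box. Origin: centre of its underside.
- bit_case: Black closed drill-bit case lying flat, 110 by 65 by 30 mm, loose, to the left of the box. Origin: centre of its underside.
Mind the look-alikes: they are no part of the job. Several things look just like the drill_chuck: the one meant starts farthest to the robot's right.

How it is judged:
On the way, in this order (a step that is already met when the one before it is completed fails the run):
1. the cover is slid back until the valve opening is clear (x of cover in the frame of air_box above 0.075 m and value of joint tagged_valve_handle below 1.3 rad), for 0.2 s.
2. the tagged handle is pushed shut (value of joint tagged_valve_handle above 1.45 rad), for 0.2 s.
At the end, for the whole second after the job is handed in: The cover lies flat and at rest on its rails, its origin beyond x = +75 mm of the box; the tagged handle is within 0.12 rad of its shut stop; the plain handles' tips are within 12 mm, and the bottle, chuck and case within 20 mm, of where they began, upright (x of cover in the frame of air_box above 0.075 m and z of cover in the frame of air_box between 0.092 and 0.104 m and angle between cover's own z axis and vertical below 0.05 rad and linear speed of cover below 0.01 m/s and value of joint tagged_valve_handle above 1.45 rad and distance of each of plain_valve_1_tip, plain_valve_2_tip from where it was at the start of the episode below 0.012 m and distance of each of oil_bottle, drill_chuck, bit_case from where it was at the start of the episode below 0.02 m and angle between each of oil_bottle, drill_chuck's own z axis and vertical below 0.2 rad); the robot touches nothing.
It fails at once if the cover is lifted more than 10 mm off its rails or tipped (z of cover in the frame of air_box above 0.108 m or angle between cover's own z axis and vertical above 0.1 rad).
It fails at once if the cover is gripped or shoved with more than 40 N (contact force between the fingers and cover above 40 N).
It fails at once if the tagged valve is gripped or forced with more than 40 N (contact force between the fingers and tagged_valve above 40 N).
It fails at once if another valve's handle is moved more than 12 mm at its tip (distance of any of plain_valve_1_tip, plain_valve_2_tip from where it was at the start of the episode above 0.012 m).
It fails at once if the bottle, chuck or case is shifted more than 20 mm or lifted (distance of any of oil_bottle, drill_chuck, bit_case from where it was at the start of the episode above 0.02 m).
It also fails if it takes over 48 s, if anything falls off the work surface, if the arm or the gripper's body presses on something with over 40 N, if the wrist force passes 120 N, or if a joint passes its speed limit or range.

## Working session

There is one attempt and no reset: what is moved stays moved. The work goes in short steps, each a Python script; the robot and the scene stay as the last script left them, time stands still between calls to the robot, and variables do not carry over. Pictures are saved under pics/ and viewed, about 8 in all and at most 12, crops included, and the job is handed in when it is done.

```bash
mkdir -p pics; cat > h.py <<'E'
import numpy as np, cv2
from cell import r, optics
def ray(im,u,v):
    M=np.linalg.inv(im["camera_from_world"]); d=np.array([(u-im["cx"])/im["fx"],(v-im["cy"])/im["fy"],1.])
    return M[:3,3], M[:3,:3]@d
def onplane(im,u,v,z):
    o,d=ray(im,u,v); return o+d*(z-o[2])/d[2]
def cloud(im):
    v,u=np.mgrid[:400,:640]; D=im["depth"].astype(float)
    P=np.stack([(u-im["cx"])/im["fx"]*D,(v-im["cy"])/im["fy"]*D,D],-1)
    M=np.linalg.inv(im["camera_from_world"]); return P@M[:3,:3].T+M[:3,3]
def save(im,n,crop=None,s=1):
    p=im["pixels"][...,::-1]
    if crop: p=p[crop[1]:crop[3],crop[0]:crop[2]]
    cv2.imwrite("pics/"+n,cv2.resize(p,None,fx=s,fy=s,interpolation=cv2.INTER_CUBIC))
E
python3 - <<'E'
from h import *
import pickle
ims={}
for n in("top","side"):
    ims[n]=im=optics.get_image(n); save(im,n+"0.png")
    print(n,im["fx"],im["cx"],im["cy"],np.linalg.inv(im["camera_from_world"]).round(3).tolist())
pickle.dump(ims,open("ims0.pkl","wb"))
print(r.finger_overhang,r.current_t(),r.current_ee_rot(),r.current_contact_force())
E
```

```text
top 431.47077955574747 312.9737179156118 206.0822989216862 [[-0.003, -0.99, 0.139, 0.416], [-1.0, 0.005, 0.009, 0.029], [-0.01, -0.139, -0.99, 1.076], [0.0, 0.0, 0.0, 1.0]]
side 380.33005806144996 320.0895046637656 194.13278660183443 [[-0.943, -0.182, 0.277, 0.296], [-0.331, 0.472, -0.817, 0.703], [0.018, -0.863, -0.505, 0.545], [0.0, 0.0, 0.0, 1.0]]
0.022 0.1 [ 1.34008337e-01  9.90980070e-01 -5.03227491e-04 -1.17499450e-04] [-0.96745709  0.0372728  -0.55275978]
```

View pics/top0.png

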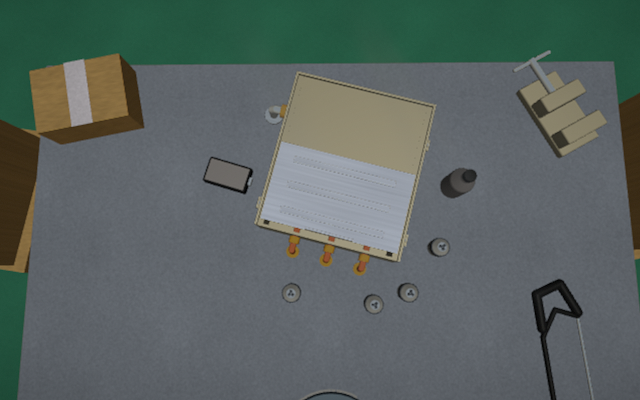

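View pics/side0.png

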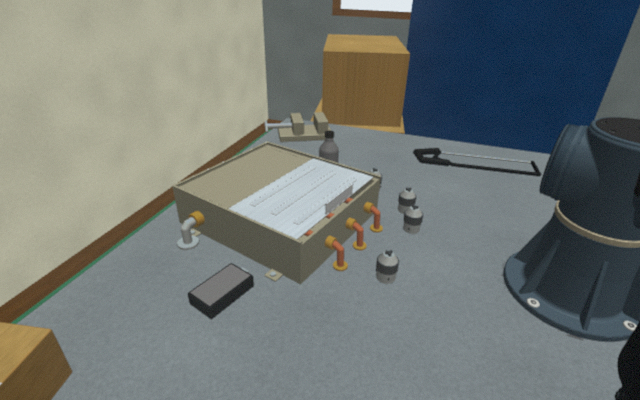

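The top view shows the box at (345,165), yawed about -13°. The white cover spans (270..420, 145..250), with its lip at the near edge. The chuck look-alikes are at (291,293), (374,304), (409,293) and (440,247). The one farthest to the right is (440,247), and all of them are to be left alone. The case is at (228,175) and the bottle at (460,182). The valves are still hidden under the cover, so next I'll measure the box and cover.

```bash
cat > box.py <<'E'
from h import *
import pickle
def fit(im):
    P=cloud(im); ok=(im["depth"]>0)&(P[...,2]>.085)&(P[...,2]<.14)&(P[...,0]>.3)&(P[...,0]<.85)&(abs(P[...,1])<.3)
    m=cv2.morphologyEx(ok.astype(np.uint8),cv2.MORPH_OPEN,np.ones((3,3)))
    n,l,s,_=cv2.connectedComponentsWithStats(m); k=1+s[1:,4].argmax()
    pts=P[l==k]; c,(w,h),a=cv2.minAreaRect((pts[:,:2]*1000).astype(np.float32))
    return P,l==k,pts,c,(w,h),a
if __name__=="__main__":
    ims=pickle.load(open("ims0.pkl","rb"))
    for n in ims:
        P,m,pts,c,wh,a=fit(ims[n]); print(n,len(pts),c,wh,a)
        if n=="top":
            w,h=wh; yaw=np.radians(a if w>h else a-90)   # long side = box x
            ex=np.array([np.cos(yaw),np.sin(yaw)]); ey=np.array([-ex[1],ex[0]])
            O=np.array(c)/1000-ex*.0075
            np.savez("box.npz",O=O,yaw=yaw); print("O",O,"yaw",yaw)
        B=np.stack([(P[...,:2]-O)@ex,(P[...,:2]-O)@ey,P[...,2]],-1)
        q=B[m]; 
        for lo,hi in((.095,.101),(.101,.104),(.104,.108),(.115,.14)):
            s=q[(q[:,2]>lo)&(q[:,2]<hi)]
            if len(s): print(lo,len(s),np.percentile(s[:,:2],[1,10,50,90,99],axis=0).round(4).tolist())
        # z profile along box y~0
        for y0 in (0,.1):
            s=B[(abs(B[...,1]-y0)<.03)&(abs(B[...,0])<.22)]
            for x in np.arange(-.19,.2,.02):
                t=s[abs(s[:,0]-x)<.003]
                if len(t): print((round(x,3),np.median(t[:,2]).round(4),t[:,2].max().round(4)),end=" ")
            print()
E
python3 box.py
python3 - <<'E'
from h import *; import pickle
ims=pickle.load(open("ims0.pkl","rb")); save(ims["top"],"crop_top.png",(240,60,480,320),2.3); save(ims["side"],"crop_side.png",(170,130,440,290),2.9)
E
```

```text
top 22618 (652.1979370117188, -37.95855712890625) (339.0569152832031, 378.6088562011719) 75.16905212402344
O [ 0.6449478 -0.0360388] yaw -0.2588488716274506
0.095 10424 [[-0.1799, -0.1614], [-0.088, -0.1343], [0.0846, -0.0047], [0.1667, 0.1304], [0.1878, 0.1616]]
0.101 7087 [[-0.1651, -0.1603], [-0.1466, -0.1335], [-0.0599, 0.0002], [0.0534, 0.1347], [0.1871, 0.1607]]
0.104 4368 [[-0.1645, -0.1677], [-0.1392, -0.1486], [-0.0663, -0.0097], [0.0356, 0.1386], [0.1932, 0.1682]]
0.115 112 [[-0.1656, -0.0529], [-0.1655, -0.0433], [-0.164, -0.0007], [-0.1619, 0.0443], [-0.1616, 0.054]]
(np.float64(-0.19), np.float64(0.0036), np.float64(0.068)) (np.float64(-0.17), np.float64(0.0065), np.float64(0.0644)) (np.float64(-0.15), np.float64(0.1026), np.float64(0.1063)) (np.float64(-0.13), np.float64(0.105), np.float64(0.1088)) (np.float64(-0.11), np.float64(0.1029), np.float64(0.1068)) (np.float64(-0.09), np.float64(0.1025), np.float64(0.1069)) (np.float64(-0.07), np.float64(0.1048), np.float64(0.1089)) (np.float64(-0.05), np.float64(0.1029), np.float64(0.1062)) (np.float64(-0.03), np.float64(0.102
[... 3890 characters left out ...]
64(-0.03), np.float64(0.1004), np.float64(0.1022)) (np.float64(-0.01), np.float64(0.1017), np.float64(0.1044)) (np.float64(0.01), np.float64(0.1003), np.float64(0.1016)) (np.float64(0.03), np.float64(0.0958), np.float64(0.0977)) (np.float64(0.05), np.float64(0.0957), np.float64(0.0974)) (np.float64(0.07), np.float64(0.0957), np.float64(0.0974)) (np.float64(0.09), np.float64(0.0957), np.float64(0.0971)) (np.float64(0.11), np.float64(0.0959), np.float64(0.0978)) (np.float64(0.13), np.float64(0.0958), np.float64(0.0978)) (np.float64(0.15), np.float64(0.0962), np.float64(0.0978)) (np.float64(0.17), np.float64(0.0956), np.float64(0.0977)) (np.float64(0.19), np.float64(0.1011), np.float64(0.1056))
```

View pics/crop_top.png

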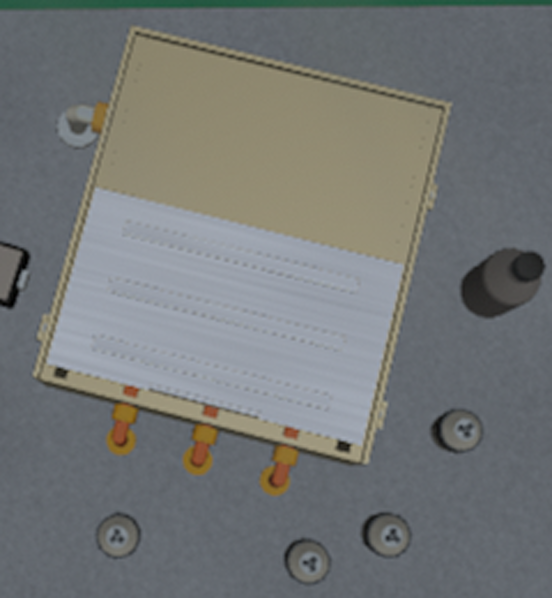

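Both cameras agree on the box to about 1 mm. The lip's mid-thickness is at box x = -0.164, so the cover starts at about -0.073. I'll push the lip with shut fingers, with the tips at about z = 0.112.

```bash
cat >> h.py <<'E'
b=np.load("box.npz") if __import__("os").path.exists("box.npz") else None
O,yaw=b["O"],float(b["yaw"]); ex=np.array([np.cos(yaw),np.sin(yaw)]); ey=np.array([-ex[1],ex[0]])
def W(x,y,ztip): return [*(O+ex*x+ey*y), ztip+r.finger_overhang]
def down(a): # tool x at world heading a, tool z down
    return [np.cos(a/2),np.sin(a/2),0,0]
def toB(p): d=np.asarray(p)[...,:2]-O; return np.stack([d@ex,d@ey],-1)
def stat(s=""):
    p=r.current_tool_pos(); print(s,round(r.current_t(),2),toB(p).round(4),round(p[2]-r.finger_overhang,4),np.round(r.current_contact_force(),1))
E
python3 - <<'E'
from h import *
r.set_gripper(0.0,20); Q=down(yaw+np.pi)
r.move_to(W(-.215,0,.20),Q); stat()
r.move_linear(W(-.215,0,.112)); stat()
r.move_linear(W(-.185,0,.112),vel=.06); stat()
r.move_linear(W(-.14,0,.112),vel=.04); stat("pushing")
r.move_linear(W(-.017,0,.112),vel=.06); stat("pushed")
r.move_linear(W(-.05,0,.112),vel=.06); stat("back")
r.move_linear(W(-.05,0,.25)); r.move_to(W(-.22,0,.30),Q); stat()
import pickle
im=optics.get_image("top"); pickle.dump(im,open("top1.pkl","wb")); save(im,"top1.png",(240,60,480,320),2.3)
E
```

```text
2.98 [-0.2151  0.0005] 0.2 [ 0.4  0.2 -0.5]
 3.71 [-0.2146  0.0003] 0.1126 [-0.8 -0.2  0.2]
 4.36 [-1.851e-01 -1.000e-04] 0.1118 [-0.3 -0.1  0.4]
pushing 5.63 [-0.1402  0.    ] 0.112 [ 0.1 -0.3  0.3]
pushed 7.83 [-0.0171  0.    ] 0.1121 [0.1 0.2 0.9]
back 8.53 [-0.0498  0.    ] 0.1122 [ 0.1 -0.  -0.5]
 10.34 [-0.2192  0.    ] 0.2998 [-0.7  0.5  0.5]
```

View pics/top1.png

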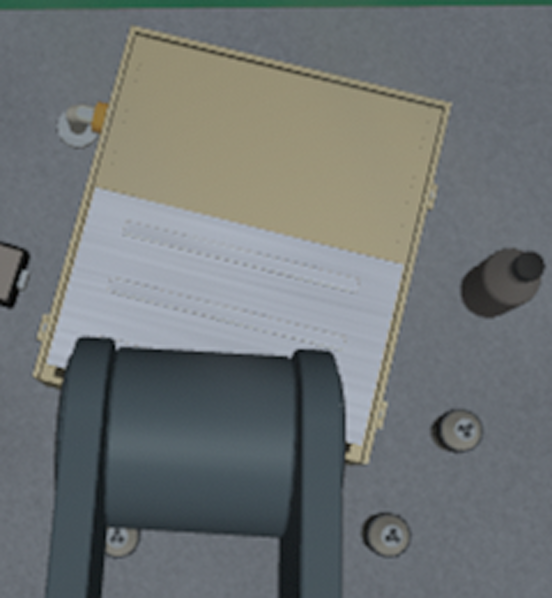

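The cover hasn't moved: it still spans crop (95,190) to (360,445). The fingers seem to have passed the lip without contact, so I'll check the gripper opening and the real fingertip height from the side.

```bash
python3 - <<'E'
from h import *
print("opening",r.current_opening(),r.current_tool_pos(),r.current_ee_rot(),r.finger_overhang)
r.move_linear(W(-.22,0,.14)); stat()
im=optics.get_image("side"); 
p=im["camera_from_world"]@np.array([*W(-.22,0,.14)[:2],.14,1]); u=im["fx"]*p[0]/p[2]+im["cx"];v=im["fy"]*p[1]/p[2]+im["cy"]; print("expected tip px",u,v)
save(im,"side1.png",(210,60,460,290),3)
E
```

```text
opening 0.0002571258744401543 [0.43331054 0.02001339 0.3214929 ] [ 1.29152104e-01  9.91624762e-01 -4.84512650e-05 -2.50156191e-04] 0.022
 11.61 [-2.196e-01  1.000e-04] 0.1406 [-0.9 -0.4  0.6]
expected tip px 362.9932272415142 195.55709672238658
```

View pics/side1.png

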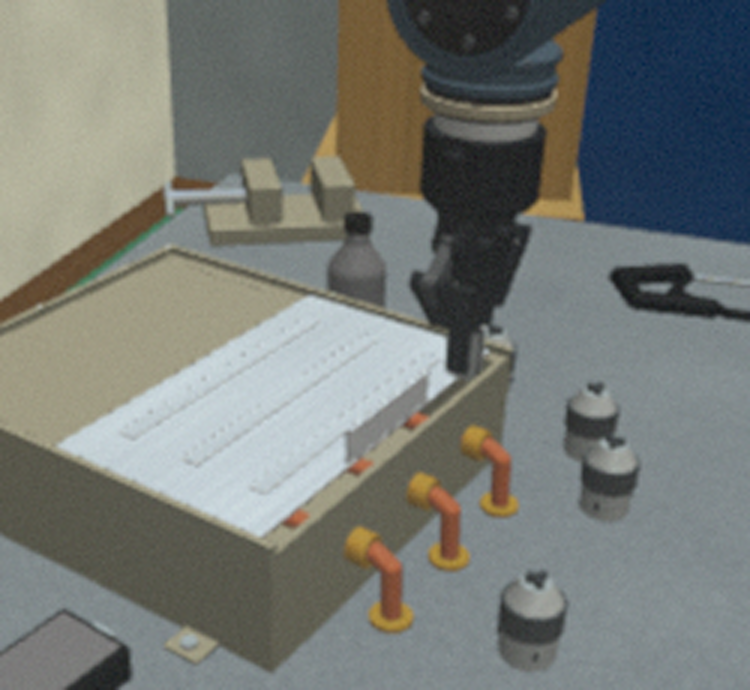

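The tip appears at crop (460,372), full-image (363,184), about 11 px above the expected (363,195.6). The real fingertips are roughly 25–30 mm higher than the stated overhang puts them, which explains passing over the lip. I'll measure the tip by depth.

```bash
python3 - <<'E'
from h import *
im=optics.get_image("side"); P=cloud(im); t=np.array(r.current_tool_pos()); print("TCP",t)
d=np.linalg.norm(P[...,:2]-t[:2],axis=-1)
m=(im["depth"]>0)&(d<.05)&(P[...,2]>.115)
q=P[m]; 
for z in np.arange(.115,.26,.01):
    s=q[(q[:,2]>=z)&(q[:,2]<z+.01)]
    if len(s): b=toB(s); print(round(z,3),len(s),b.min(0).round(4),b.max(0).round(4))
v,u=np.nonzero(m&(P[...,2]<.2)&(d<.03)); print("tip px",u[v.argmax()],v.max(),P[v.max(),u[v.argmax()]])
for v in range(174,200,2): print(v,P[v,363].round(4),im["pixels"][v,363])
E
```

```text
TCP [0.43269406 0.0202428  0.16263863]
0.165 30 [-0.2324 -0.0045] [-0.2116  0.0126]
0.175 46 [-0.2317 -0.0067] [-0.2133  0.0138]
0.185 63 [-0.2321 -0.0064] [-0.2085  0.0144]
0.195 46 [-0.2319 -0.0104] [-0.2145  0.0146]
0.205 48 [-0.2342 -0.0321] [-0.2105  0.0309]
0.215 106 [-0.2338 -0.0372] [-0.2083  0.0402]
0.225 101 [-0.2376 -0.0482] [-0.2083  0.0479]
0.235 117 [-0.2384 -0.0475] [-0.2076  0.0495]
0.245 103 [-0.2386 -0.0481] [-0.2208  0.0484]
0.255 105 [-0.2407 -0.0489] [-0.2166  0.0497]
tip px 364 186 [0.43079661 0.02594151 0.1662693 ]
174 [0.4343 0.0292 0.1949] [48 50 51]
176 [0.4331 0.0337 0.1928] [40 46 45]
178 [0.4329 0.0327 0.1878] [35 39 42]
180 [0.4326 0.0325 0.1832] [45 46 42]
182 [0.432  0.0336 0.1793] [40 42 42]
184 [0.4322 0.031  0.1733] [66 69 68]
186 [ 0.4676 -0.146   0.0694] [90 93 84]
188 [ 0.4672 -0.1466  0.0632] [85 85 73]
190 [ 0.4663 -0.1442  0.0587] [131 130 110]
192 [ 0.4515 -0.0727  0.0945] [137 135 114]
194 [ 0.4498 -0.066   0.093 ] [97 96 84]
196 [ 0.4493 -0.0659  0.0876] [91 92 78]
198 [ 0.4494 -0.0681  0.0808] [96 95 81]
```

By depth, the fingertip is at z of about 0.167–0.170 while the TCP reads 0.163, so the stated 22 mm overhang doesn't hold. I'll cross-check with the wrist camera, measuring both the tip depth in tool coordinates and known surfaces in world coordinates.

```bash
cat >> h.py <<'E'
from scipy.spatial.transform import Rotation as Rn
def wrist():
    p=np.array(r.current_tool_pos()); R=Rn.from_quat(r.current_ee_rot()).as_matrix()
    im=optics.get_image("wrist"); T=np.eye(4); T[:3,:3]=R; T[:3,3]=p
    im["camera_from_world"]=np.linalg.inv(T@im["mount"]); return im
E
python3 - <<'E'
from h import *
im=wrist(); P=cloud(im); print("mount",np.round(im["mount"],3).tolist(), np.linalg.inv(im["camera_from_world"])[:3,3], "TCPz",r.current_tool_pos()[2])
ok=im["depth"]>0; h,e=np.histogram(P[ok][:,2],bins=np.arange(-.1,.3,.005))
for a,b in zip(e,h):
    if b>300: print(round(a,3),b)
t=P[ok&(im["depth"]<.3)&(np.linalg.norm(P[...,:2]-np.array(r.current_tool_pos())[:2],axis=-1)<.04)]
print("near tool z pct",np.percentile(t[:,2],[0,1,5,50,99]) if len(t) else None)
save(im,"wrist0.png")
E
```

```text
mount [[0.002, -0.95, -0.311, 0.079], [1.0, 0.002, 0.0, 0.001], [0.0, -0.311, 0.95, -0.149], [0.0, 0.0, 0.0, 1.0]] [0.35627057 0.04196645 0.31186493] TCPz 0.16258670193949504
-0.005 4389
0.0 144325
0.005 2649
0.01 1378
0.015 1474
0.02 1421
0.025 1576
0.03 6012
0.035 1528
0.04 1638
0.045 3495
0.05 4228
0.055 4269
0.06 5299
0.065 2840
0.07 1475
0.075 1306
0.08 1399
0.085 1488
0.09 1494
0.095 4806
0.1 15520
0.105 2964
0.11 354
0.115 310
0.18 360
0.185 391
0.19 415
0.195 487
0.2 325
0.205 729
0.21 844
0.215 2056
0.22 3158
0.225 4847
0.23 3004
0.235 3971
0.24 5249
0.245 5741
0.25 4182
0.255 1016
near tool z pct [0.02185439 0.05217013 0.17652803 0.23054038 0.25654878]
```

View pics/wrist0.png

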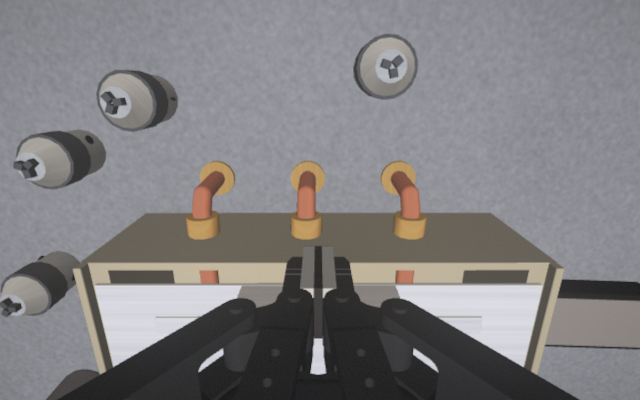

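```bash
python3 - <<'E'
from h import *
im=optics.get_image("wrist"); M=im["mount"]; 
for v in (246,248,250,260):
  d=M[:3,:3]@np.array([(318-im["cx"])/im["fx"],(v-im["cy"])/im["fy"],1]); o=M[:3,3]
  for x in (.011,0.): k=(x-o[0])/d[0]; print(v,x,(o+k*d).round(4),end=" ")
  D=im["depth"][v,310:327:4]; print("depth",D, (o+d*D[1])[2].round(4))
E
```

```text
246 0.011 [ 0.011   0.0016 -0.0125] 246 0.0 [0.     0.0016 0.0095] depth [0.15497613 0.15322083 0.15380852 0.1540401  0.15382446] -0.0107
248 0.011 [ 0.011   0.0016 -0.0145] 248 0.0 [0.     0.0016 0.0073] depth [0.15217999 0.1507979  0.15215579 0.1513929  0.15050715] -0.0132
250 0.011 [ 0.011   0.0016 -0.0164] 250 0.0 [0.     0.0016 0.005 ] depth [0.14995614 0.15060687 0.15012309 0.15080793 0.14917667] -0.0137
260 0.011 [ 0.011   0.0016 -0.0253] 260 0.0 [ 0.      0.0016 -0.0053] depth [0.1423801  0.1418496  0.14155369 0.1410727  0.14163524] -0.0229
```

TCP height is right, since the wrist camera sees the bench at z of about 0. The tips lie about 8 mm behind the TCP (wrist -10, side -6), so I'll use overhang = -0.008 and push again.

```bash
sed -i 's/^def W(.*/OV=-.008\ndef W(x,y,ztip): return [*(O+ex*x+ey*y), ztip+OV]/; s/p\[2\]-r.finger_overhang/p[2]-OV/' h.py
python3 - <<'E'
from h import *; import pickle
Q=down(yaw+np.pi)
r.move_linear(W(-.215,0,.114)); stat()
r.move_linear(W(-.185,0,.114),vel=.06); stat()
r.move_linear(W(-.15,0,.114),vel=.04); stat("pushing")
if np.linalg.norm(r.current_contact_force())<30:
    r.move_linear(W(-.018,0,.114),vel=.05); stat("pushed")
    r.move_linear(W(-.06,0,.114),vel=.06); stat("back")
r.move_linear(W(-.10,0,.30)); r.move_to(W(-.22,0,.36),Q); stat()
w=wrist(); save(w,"wrist1.png"); s=optics.get_image("side")
pickle.dump((w,s),open("s2.pkl","wb"))
P=cloud(s); B=toB(P); m=(s["depth"]>0)&(P[...,2]>.112)&(P[...,2]<.14)&(abs(B[...,1])<.06)&(abs(B[...,0])<.18)
print("lip",m.sum(),np.percentile(B[m],[5,50,95],axis=0))
E
```

```text
12.33 [-0.2148  0.    ] 0.1144 [-0.1 -0.9 -0.2]
 12.98 [-0.1852 -0.    ] 0.1138 [-1.   0.1 -0. ]
pushing 14.01 [-0.1505 -0.    ] 0.1138 [-5.1  1.1  3.2]
pushed 16.8 [-0.0187  0.0001] 0.1139 [-6.4  1.9  4.4]
back 17.65 [-0.0597  0.    ] 0.1141 [-0.2 -0.1  0.2]
 19.67 [-0.2198  0.    ] 0.3599 [-0.5 -0.3  0. ]
lip 199 [[-0.00996561 -0.046438  ]
 [-0.00842424  0.00571446]
 [-0.00591213  0.05212121]]
```

View pics/wrist1.png

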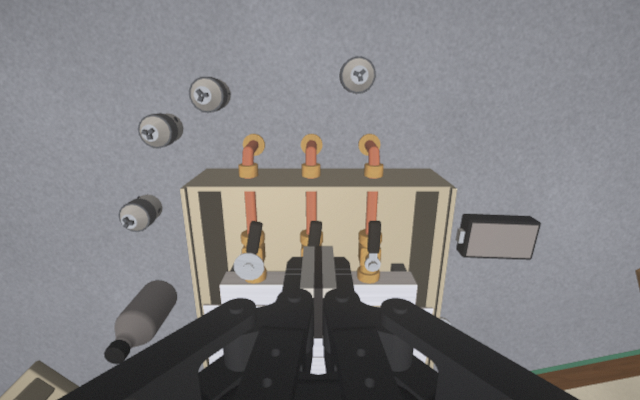

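Force while pushing was about 6–8 N. The lip is now at box x of about -0.008, so the cover origin is about +0.083 and the opening is clear. In wrist1 the handle candidates are:
- Left, at (249,267): a light round disc under the nut, by the y = -95 place.
- Middle, at (315,240): stem hidden by the fingers.
- Right, at (373,262): a small nut and no disc.

My choice is the left one. I'll check it in a crop and measure its angle.

```bash
python3 - <<'E'
from h import *; import pickle
w,s=pickle.load(open("s2.pkl","rb")); save(w,"crop_w.png",(180,160,460,310),2.8)
P=cloud(w); g=w["pixels"].astype(int); v,u=np.mgrid[:400,:640]
for n,(u0,u1) in {"L":(236,275),"M":(300,325),"R":(360,388)}.items():
    m=((g.max(2)<70)&(u>u0)&(u<u1)&(v>210)&(v<(255 if n!="M" else 243))).astype(np.uint8)
    k,l,st,c=cv2.connectedComponentsWithStats(m); i=1+st[1:,4].argmax(); vs,us=np.nonzero(l==i)
    X=toB(np.array([onplane(w,a,b,.087) for a,b in zip(us,vs)])); c=X.mean(0); d=np.linalg.svd(X-c)[2][0] if len(X)<5000 else None
    d=d if d[0]<0 else -d
    print(n,len(X),"c",c.round(4),"xmin",X[:,0].min().round(4),"angle cw",np.arctan2(d[1],-d[0]).round(3),"y on stem line",(c+d*(-.065-c[0])/d[0]).round(4),"z",np.median(P[vs,us,2]).round(4))
print("disc", toB(onplane(w,249,267,.09)),"R nut",toB(onplane(w,373,262,.0935)))
E
```

```text
L 279 c [-0.1041 -0.084 ] xmin -0.1272 angle cw 0.222 y on stem line [-0.065  -0.0928] z 0.0899
M 163 c [-0.1122 -0.0019] xmin -0.1288 angle cw 0.135 y on stem line [-0.065  -0.0083] z 0.09
R 328 c [-0.107   0.0766] xmin -0.1289 angle cw -0.006 y on stem line [-0.065   0.0768] z 0.09
disc [-0.06179677 -0.09274298] R nut [-0.07178054  0.07633172]
```

View pics/crop_w.png

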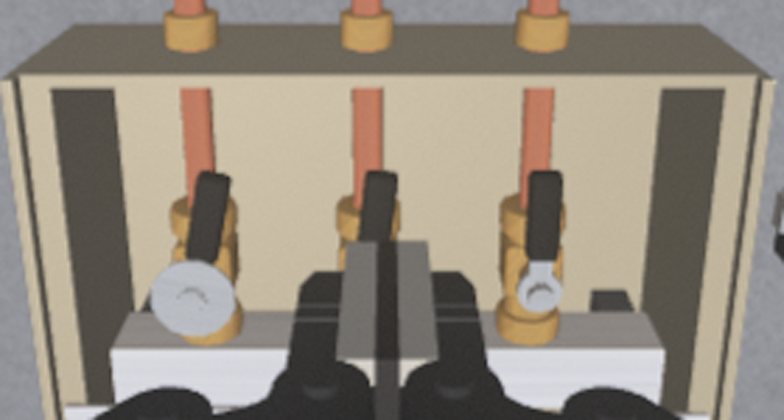

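The crop confirms it: the left handle at crop (193,298) carries the disc, and the right one has only a nut. The tagged stem is at about (-0.065, -0.0945), starting near 0.22 rad. I'll push along an arc from its -y side, watching the force.

```bash
python3 - <<'E'
from h import *; import pickle
S=np.array([-.065,-.0945]); hx,hy=.0105,.0145
def pt(th,gap=0,z=.081):
    h=np.array([-np.cos(th),np.sin(th)]); t=np.array([np.sin(th),np.cos(th)])
    return W(*(S+.042*h-t*(.008+hx*abs(t[0])+hy*abs(t[1])+gap)),z)
Q=down(yaw+np.pi)
r.move_to(pt(.22,.009,.18),Q); stat("above")
r.move_linear(pt(.22,.009),vel=.1); stat("down")
f0=np.array(r.current_contact_force())
for th in [*np.arange(.22,1.4,.12),1.42,1.47,1.5,1.53,1.56,1.59,1.62]:
    r.move_linear(pt(th),vel=.04); f=np.linalg.norm(np.array(r.current_contact_force())-f0); stat(f"{th:.2f} {f:.1f}")
    if f>(22 if th<1.45 else 14): break
t=r.current_tool_pos()
b=toB(t); r.move_linear(W(b[0]-.02,b[1],.081),vel=.06); r.move_linear(W(b[0]-.02,b[1],.22)); r.move_to(W(-.24,.05,.36),Q); stat()
w=wrist(); save(w,"wrist2.png"); s=optics.get_image("side"); pickle.dump((w,s),open("s3.pkl","wb"))
P=cloud(s); B=toB(P); m=(s["depth"]>0)&(P[...,2]>.112)&(P[...,2]<.14)&(abs(B[...,1])<.06)&(abs(B[...,0])<.18)
print("lip",m.sum(),np.percentile(B[m],[5,50,95],axis=0))
E
```

```text
above 20.72 [-0.1129 -0.1175] 0.1808 [-0.4 -0.1 -0.1]
down 21.86 [-0.1129 -0.118 ] 0.0816 [-0.6  0.2  0.2]
0.22 0.3 22.23 [-0.1112 -0.1089] 0.0811 [-0.5 -0.   0. ]
0.34 3.0 22.52 [-0.1129 -0.1042] 0.0812 [ 0.4 -2.5  1.1]
0.46 3.2 22.8 [-0.1139 -0.0989] 0.0811 [ 0.6 -2.5  1.4]
0.58 3.0 23.09 [-0.1144 -0.0932] 0.081 [ 0.2 -2.1  1.9]
0.70 2.9 23.39 [-0.1139 -0.0872] 0.0809 [-0.2 -2.1  1.9]
0.82 3.3 23.69 [-0.1126 -0.0812] 0.0809 [-1.1 -2.9  1.5]
0.94 1.6 24.0 [-0.1102 -0.0753] 0.0809 [-0.4 -1.2  0.9]
1.06 0.8 24.32 [-0.1068 -0.0696] 0.0809 [-0.6 -0.6  0. ]
1.18 1.5 24.63 [-0.1027 -0.0644] 0.0809 [-1.1 -1.  -0.6]
1.30 2.6 24.95 [-0.0975 -0.0598] 0.0809 [-2.2 -1.7 -0.6]
1.42 2.1 25.27 [-0.0917 -0.0559] 0.0809 [-1.1 -1.4 -1.2]
1.47 3.2 25.52 [-0.0891 -0.0547] 0.0809 [-2.7 -0.7 -2.1]
1.50 3.9 25.77 [-0.0875 -0.054 ] 0.081 [-4.2 -1.3 -0.4]
1.53 4.2 26.02 [-0.0858 -0.0533] 0.081 [-3.8 -1.2 -2.2]
1.56 4.2 26.27 [-0.0841 -0.0526] 0.081 [-4.2 -0.1 -2. ]
1.59 5.9 26.52 [-0.0833 -0.0523] 0.0809 [-6.  -2.2 -0.1]
1.62 10.1 26.77 [-0.0832 -0.052 ] 0.0808 [-9.7 -3.3  2.9]
 29.23 [-0.2396  0.0496] 0.3589 [-0.5 -0.1  0.3]
lip 199 [[-0.00993256 -0.04770089]
 [-0.00815171  0.00561943]
 [-0.00565369  0.05106934]]
```

View pics/wrist2.png

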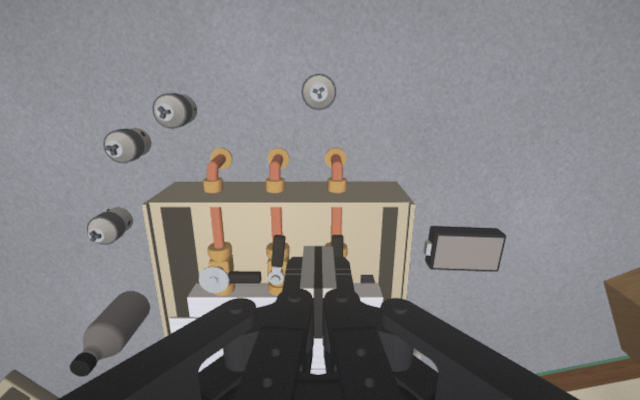

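The handle now lies across its pipe, from the disc at (214,279) to the tip at (258,278). Over the last steps the tool stopped moving while the force rose to 10 N, which means it reached the stop. The middle handle still points at the robot. I'll do a quick numeric check, then hand in.

```bash
python3 - <<'E'
from h import *; import pickle
w,s=pickle.load(open("s3.pkl","rb")); g=w["pixels"].astype(int); v,u=np.mgrid[:400,:640]
for n,(u0,u1,v0,v1) in {"tag":(228,263,265,290),"M":(268,290,232,265),"R":(328,346,232,247)}.items():
    m=((g.max(2)<70)&(u>u0)&(u<u1)&(v>v0)&(v<v1)).astype(np.uint8)
    k,l,st,_=cv2.connectedComponentsWithStats(m); vs,us=np.nonzero(l==1+st[1:,4].argmax())
    X=toB(np.array([onplane(w,a,b,.087) for a,b in zip(us,vs)])); d=np.linalg.svd(X-X.mean(0))[2][0]
    d=d*(np.sign(d[1]) if n=="tag" else -np.sign(d[0])); print(n,len(X),X.mean(0).round(4),X.min(0).round(4),"angle",np.arctan2(d[1],-d[0]).round(3))
r.hand_in(); print("handed in",r.current_t())
E
```

```text
tag 345 [-0.0654 -0.0509] [-0.0747 -0.0726] angle 1.568
M 297 [-0.1065 -0.0027] [-0.1293 -0.0119] angle 0.147
R 119 [-0.1209  0.0771] [-0.1294  0.07  ] angle -0.097
the job is handed in; nothing more can be done
the job is handed in; nothing more can be done
```

The cover is slid back clear of the opening and the tagged valve is shut. I handed the job in at about 30 s of the 48 s limit; no verdict is reported.

- **Cover:** My first push missed. The fingertips passed over the lip without touching because the shut tips are about 8 mm behind the TCP, not the stated 22 mm ahead. I measured the tips with the side and wrist cameras and pushed again with about 6–8 N. The cover's origin is now at about +83 mm of the box, against the 75 mm needed. I judged it from the lip's position and the pictures, and did not measure its tilt.
- **Tagged valve:** It is the one at y = -95, confirmed by its disc in a close crop. I pushed it along its arc from about 0.22 rad until it met its stop, with about 10 N at the end. The last picture gives 1.568 rad.
- **Plain handles:** The middle one reads 0.147 rad, against 0.135 before the push, which is under 1 mm at the tip. The right one reads -0.097 rad, against -0.006 before. That reading is weak because the fingers hid all but the grip's end; the tip stayed within about 1 mm in x and the robot never went near it.
- **Bottle, chuck and case:** The wrist pictures before and after show them standing or lying as before, and the robot did not go near them. I did not measure their positions.

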